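# Change the printer over to its backup feed

## Task

The printer's feed changeover switch is the one with the red knob, now on its blue side. Move its lever to upright centre off and leave it there for at least two seconds, then throw it fully over to the yellow side and let go. Leave the switch with the black knob as it is.

Things in the scene. Friction and masses are not known exactly. Their poses are not given: they have to be found in the camera images.
- red_box: printer's switch, fixed: grey box 86 x 120 x 50 mm on a steel plate 150 mm long; a lever with a red knob rises from a slot amid the lid. Origin: centre of the underside; z up, y along the slot to the blue marks (robot's left), -y to the yellow marks, x across the slot away from the robot, along the hinge. Hinge axis 55 mm above the origin. Place and yaw vary; may swap with the black one
- red_lever (a joint): lever angle q, rad: 0 upright (centre off, white marks), -0.65 stop on the blue side, +0.65 stop on the yellow side; knob centre at (0, -0.090 sin q, 0.055 + 0.090 cos q) m in the box's frame. No click: a friction hinge (0.12 N m, about 1.5 N at the knob) leaves the lever where it is let go. Starts near the blue stop
- red_knob (a point): centre of the red knob, a barrel 36 mm long and 24 mm in diameter lying across the top of the lever (along the box's x, flat ends), on a 10 mm steel rod, free all round, with a 15 mm thick collar below. Pinch its two flat ends from above (fingers closing along the box's x); it turns between the pads as the lever swings
- black_knob (a point): centre of the black knob of the other, otherwise equal switch, which belongs to other equipment and must not be moved

How it is judged:
On the way:
1. the red-knobbed lever rests at centre off (within 10 degrees of upright) for 1.5 s (value of joint red_lever between -0.175 and 0.175 rad and velocity of joint red_lever between -0.12 and 0.12 rad/s), for 1.5 s.
At the end, for the whole second after the job is handed in: the red-knobbed lever stands on the yellow side within 10 degrees of its stop, at rest and let go, and the black knob is within 20 mm of where it started (value of joint red_lever above 0.475 rad and velocity of joint red_lever between -0.05 and 0.05 rad/s and distance of black_knob from where it was at the start of the episode below 0.02 m); the robot touches nothing.
It fails at once if the black-knobbed lever is moved (its knob by more than 20 mm) (distance of black_knob from where it was at the start of the episode above 0.02 m).
It also fails if it takes over 34 s, if anything falls off the work surface, if the arm or the gripper's body presses on something with over 40 N, if the wrist force passes 120 N, or if a joint passes its speed limit or range.

## Robot

A 7-joint arm with a two-finger parallel gripper is mounted at the origin on a cart in front of the work surface, level with it; the furniture and walls round the work are solid. World frame = base frame: x ahead of the robot, y to its left, z up, the work surface at z = 0. Lengths are in m, angles in rad, forces in N, time in s.
With the tool pointing down it reaches from about 0.425 to 0.925 m from the base axis. Payload 6.8 kg.
Tool frame: the origin (TCP) lies midway between the tips of the shut fingers; the grasp point (between the pads) lies 19 mm behind it; z points along the fingers, y is the line along which they close (so a half turn about z gives the same grasp; the last joint's range is limited). The gripper opens to 85 mm and grips with 20 to 120 N. Pads are 22 mm wide; open, the fingers measure 114 mm over their backs; the gripper's body (76 mm by 85 mm) begins 54 mm behind the grasp point. The pads swing forward as they close: fully open they stand 13 mm farther back than shut.
Start: joints at [-1.227, 0.477, 0.022, 1.555, -0.011, 1.109, -0.083], TCP at [0.295, 0.607, 0.231] pointing down, gripper open.
Joint ranges: [-2.96, 2.96], [-0.34, 2.1], [-1.41, 1.46], [0.24, 2.44], [-1.37, 4.51], [0.17, 1.92], [-2.96, 2.96]. Speed limits (rad/s): [2.39, 2.39, 3.14, 3.14, 3.14, 3.14, 3.14].

## Interface

Orientations are given as a rotation vector (axis times angle).
In Python, from bench import status, vision, r gives the robot as it stands. The module is installed in compiled form; this text tells all that it offers.
- The arm moves only by the shell command python3 -m handwheel 'ROWS' [OPENING] [FORCE]. ROWS is JSON, a list of rows, each an object with "dp": the shift along the tool's x, y, z in m, a list of three; "delta_rot": the turn, a rotation vector about the tool's x, y, z in rad, a list of three. In form: [{"dp": [x, y, z], "delta_rot": [rx, ry, rz]}, ...]. A call has 1 to 12 rows; each row is the pose to reach, as a shift and turn from the pose commanded when the call began, along the tool's axes at that moment; what a row does not reach only later rows make up. A row lasts 1/8 s, in which the tool goes at most 62.5 mm and 10.7 degrees, less where a joint would pass 70% of its speed; a pose out of reach is approached as far as the arm can. A call with a gripper value outside its range is refused whole. OPENING is the opening, from 0 (shut) to 1 (fully open), set as the call begins (- or left out, the last holds). The fingers move at their own pace and stop on an object; FORCE is the grip in N (left out, the last holds). Time passes only in rows, so rows that repeat a pose let the fingers close. It gives the time, the measured TCP pose, the force, the opening and the grip force at its end, in the units of the state.
- status.get_obs(): the state, without advancing time (a new reading comes with each control period).
- vision.grab_frame(name): name is "side" or "top" or "wrist"; returns a dict with "img" (480x640x3 uint8, blue, green, red), "fovy" (degrees; the focal length in pixels is half the picture's height over the tangent of half this angle, whatever the lens; pixels are square), "cx", "cy" (the principal point, pixels), "distortion" ([k1, k2, p1, p2, k3] as OpenCV has them; the pictures are not rectified), "world_from_camera" (4x4, takes a point from camera to world coordinates). Camera axes: x right, y up, looking along -z (the intrinsics and any distortion apply to the point x, -y, -z); pixel columns grow to the right and rows downward; lengths in m; the calibration is good to about 2 mm. A picture is of the moment at which its call begins. There is no depth.
- r.hand_in(): hands the job in; it is judged then, once.
The state is a dict: "clock": time; "joints": joint angles; "qvel": joint speeds; "tau": joint torques, N m; "tcp_pos": TCP position; "orientation": TCP orientation; "contact_force": force on the tool from outside, world axes, zero at the start; "moment": the same for the moment, N m; "grip_width": finger opening in m; "gripper_force": force on a finger pad.
Only numpy, scipy, OpenCV 4.12 (cv2) and the standard library are available. Lean on these libraries where they do the work, as an engineer would, in place of code of your own. Each camera call takes 0.05 s, during which the arm holds its last target. There are 200 camera calls.

## Working session

There is one attempt and no reset: what is moved stays moved. The work goes in short steps, Python scripts to look and compute and a shell command to move; the robot and the scene stay as the last step left them, time stands still between calls to the robot, and variables do not carry over. Pictures are saved under pics/ and viewed, at most 10 in all, crops included, and the job is handed in when it is done.

```bash
mkdir -p pics
cat > h.py <<'E'
import numpy as np, cv2
from bench import status, vision, r
from scipy.spatial.transform import Rotation as R
def ray(f,u,v):
    h,w=f["img"].shape[:2]; fl=h/2/np.tan(np.radians(f["fovy"])/2)
    K=np.array([[fl,0,f["cx"]],[0,fl,f["cy"]],[0,0,1.]])
    p=cv2.undistortPoints(np.array([[[u,v]]],float),K,np.array(f["distortion"],float))[0,0]
    T=np.array(f["world_from_camera"]); d=T[:3,:3]@np.array([p[0],-p[1],-1.]); return T[:3,3],d/np.linalg.norm(d)
def plane(f,u,v,z):
    o,d=ray(f,u,v); return o+d*(z-o[2])/d[2]
def cross(a,b):
    (o1,d1),(o2,d2)=a,b
    s=np.linalg.lstsq(np.stack([d1,-d2],1),o2-o1,rcond=None)[0]
    p,q=o1+s[0]*d1,o2+s[1]*d2; return (p+q)/2,np.linalg.norm(p-q)
def blobs(f,lo,hi,amin=30):
    hsv=cv2.cvtColor(f["img"],cv2.COLOR_BGR2HSV); m=cv2.inRange(hsv,np.array(lo),np.array(hi))
    n,l,s,c=cv2.connectedComponentsWithStats(m)
    return [(int(s[i,4]),c[i].round(1).tolist(),s[i,:4].tolist()) for i in range(1,n) if s[i,4]>=amin]
RANGES=dict(red=((0,120,60),(8,255,255)),red2=((172,120,60),(179,255,255)),yellow=((20,120,90),(34,255,255)),blue=((98,120,60),(128,255,255)))
E
python3 - <<'E'
from h import *
o=status.get_obs(); print(o["clock"],o["tcp_pos"],o["orientation"],o["grip_width"])
ims=[]
for n in ("side","top","wrist"):
    f=vision.grab_frame(n); print(n,f["fovy"],f["cx"],f["cy"],f["distortion"]); print(np.array(f["world_from_camera"]).round(3).tolist())
    for k,(a,b) in RANGES.items(): print(k,blobs(f,a,b))
    cv2.imwrite(f"pics/{n}0.png",f["img"])
E
```

```text
0.0 [0.29443226 0.60674496 0.23033142] [-7.03531533e-01 -3.06152853e+00  2.77285004e-03] 0.08540321566905264
side 56.81148428882268 316.0866588229091 242.96741750659797 [-0.01989133  0.          0.          0.          0.        ]
[[0.873, 0.297, -0.388, 0.236], [-0.488, 0.549, -0.678, -0.583], [0.012, 0.781, 0.624, 0.652], [0.0, 0.0, 0.0, 1.0]]
red [(30, [192.1, 35.3], [189, 26, 8, 20]), (233, [188.4, 270.1], [166, 262, 46, 19]), (43, [429.7, 283.3], [426, 277, 7, 13]), (175, [464.3, 291.2], [456, 283, 17, 20]), (281, [336.3, 294.0], [325, 286, 23, 17]), (245, [255.0, 313.0], [243, 303, 26, 22])]
red2 [(66, [463.1, 296.8], [456, 289, 15, 14])]
yellow [(162, [557.3, 20.2], [540, 8, 39, 29]), (318, [598.6, 36.3], [549, 20, 88, 30]), (219, [131.7, 75.9], [120, 60, 29, 27]), (1993, [297.9, 175.1], [268, 152, 58, 51]), (52, [289.9, 246.5], [287, 242, 7, 10]), (56, [267.6, 248.1], [265, 244, 7, 9]), (103, [426.0, 301.7], [419, 294, 14, 14]), (160, [459.0, 313.8], [451, 304, 17, 18]), (129, [367.7, 362.6], [361, 355, 15, 16]), (136, [340.2, 370.6], [334, 363, 14, 17])]
blue [(3054, [517.4,
[... 1324 characters left out ...]
, 163, 14, 10]), (31, [580.4, 181.5], [579, 177, 4, 10]), (54, [528.9, 192.8], [521, 180, 12, 24]), (38, [625.2, 212.6], [620, 211, 11, 4]), (107, [237.9, 237.8], [230, 232, 17, 12]), (113, [227.3, 262.9], [219, 258, 17, 11]), (132, [418.6, 281.9], [411, 277, 17, 10])]
wrist 67.3808508680704 317.4722483743698 242.94457873869902 [-0.00748655  0.          0.          0.          0.        ]
[[0.437, -0.863, -0.255, 0.23], [0.9, 0.418, 0.125, 0.638], [-0.001, -0.284, 0.959, 0.374], [0.0, 0.0, 0.0, 1.0]]
red [(211, [584.8, 349.2], [578, 328, 15, 45]), (198, [14.3, 378.7], [4, 369, 21, 21]), (144, [3.6, 394.4], [0, 380, 11, 26]), (67, [629.4, 390.2], [620, 386, 20, 10])]
red2 []
yellow []
blue []
```

View pics/top0.png

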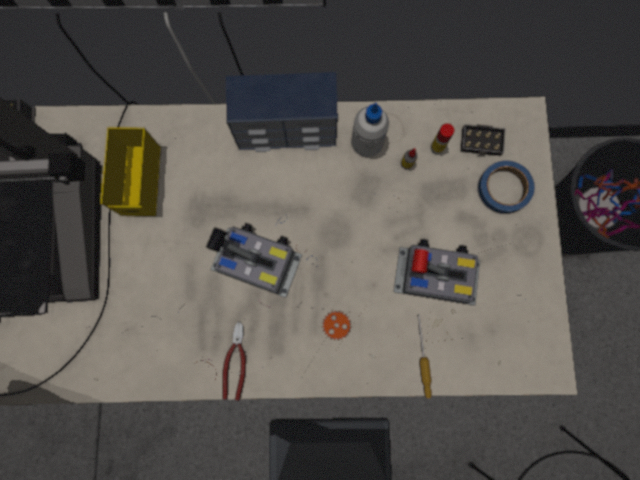

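View pics/side0.png

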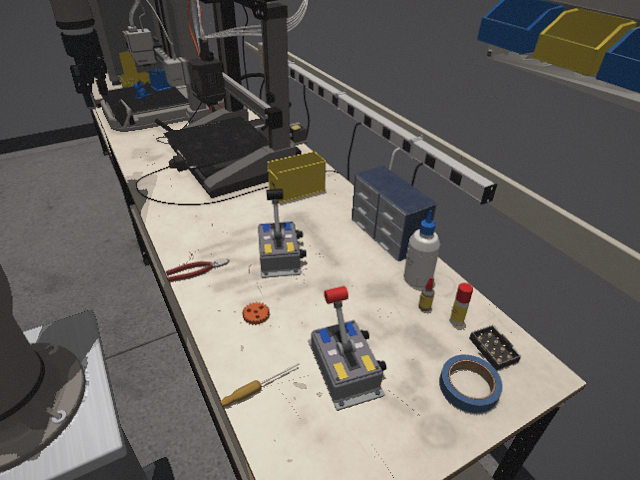

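The top view shows the red knob at (420,261), with its box's yellow marks at (466,262) and (463,289). The black knob is at (216,240). The side view shows the red knob at (336,294), with blue marks at (350,329) and (324,335) and yellow marks at (368,363) and (340,371).

Run:
```python
from h import *
s=vision.grab_frame("side"); t=vision.grab_frame("top")
P={}
for n,a,b in (("yF",(367.7,362.6),(466.1,262.3)),("yN",(340.2,370.6),(462.7,289.4)),("bN",(324.4,335.3),(418.6,281.9)),("knob",(336.3,294.0),(419.6,261.2)),
 ("KyF",(289.9,246.5),(277.7,252.3)),("KyN",(267.6,248.1),(267.8,277.9)),("KbF",(287.1,225.8),(237.9,237.8)),("KbN",(265.7,227.2),(227.3,262.9)),("black",(275,194),(215,240)),("bottle",(429,215),(373,110)),("redcap",(464,288),(446,130)),("cabinet",(365,170),(236,77))):
    p,g=cross(ray(s,*a),ray(t,*b)); P[n]=p; print(n,p.round(4),round(g,4))
bF=plane(s,350.2,328.6,.052); print("bF side",bF)
ey=[P["bN"]-P["yN"]]; ex=P["yF"]-P["yN"]
print("yaw from slot",np.degrees(np.arctan2(-ey[0][0],ey[0][1])),"from x",np.degrees(np.arctan2(ex[1],ex[0])))
c=(P["yF"]+P["bN"])/2; print("centre",c)
o=status.get_obs(); print(o["clock"]); print(R.from_rotvec(o["orientation"]).as_matrix().round(3))
cv2.imwrite("pics/side1.png",cv2.resize(s["img"][120:420,220:520],None,fx=2,fy=2))
```

```text
yF [ 0.5314 -0.2423  0.0516] 0.0007
yN [ 0.4843 -0.2333  0.0506] 0.0004
bN [ 0.4988 -0.158   0.0494] 0.0006
knob [ 0.5247 -0.1472  0.1278] 0.0011
KyF [0.5558 0.0883 0.0492] 0.0012
KyN [0.5109 0.1056 0.0496] 0.0006
KbF [0.5838 0.159  0.0488] 0.0007
KbN [0.5388 0.1773 0.0487] 0.0011
black [0.567  0.1832 0.1256] 0.002
bottle [ 0.7716 -0.0792  0.1627] 0.0046
redcap [ 0.7615 -0.2128  0.0879] 0.0029
cabinet [0.815  0.156  0.1449] 0.0501
bF side [ 0.54445859 -0.16849898  0.052     ]
yaw from slot -10.874767284933302 from x -10.868829861815485
centre [ 0.51508564 -0.20014783  0.05050601]
0.25
[[-0.9    0.437 -0.   ]
 [ 0.437  0.9   -0.001]
 [-0.    -0.001 -1.   ]]
```

View pics/wrist0.png

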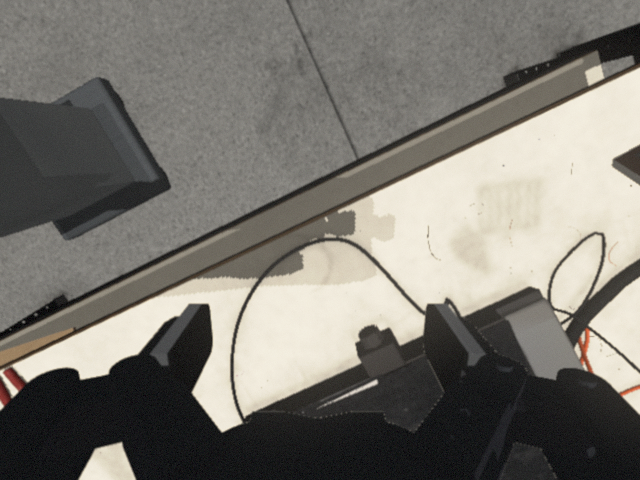

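The wrist view shows the tool over the printer's front end, with a clear path along the table towards the robot's right. The measured knob agrees with the box model (centre 0.515, -0.200, yaw -10.9°, q≈-0.65). I'm moving now.

```bash
python3 -m handwheel '[{"dp":[-0.02,-0.02,-0.01],"delta_rot":[0,0,0.04]},{"dp":[-0.06,-0.064,-0.02],"delta_rot":[0,0,0.14]},{"dp":[-0.10,-0.107,-0.02],"delta_rot":[0,0,0.24]},{"dp":[-0.14,-0.15,-0.02],"delta_rot":[0,0,0.34]},{"dp":[-0.18,-0.193,-0.02],"delta_rot":[0,0,0.44]},{"dp":[-0.22,-0.236,-0.02],"delta_rot":[0,0,0.54]},{"dp":[-0.26,-0.28,-0.02],"delta_rot":[0,0,0.64]},{"dp":[-0.30,-0.323,-0.02],"delta_rot":[0,0,0.74]},{"dp":[-0.34,-0.366,-0.02],"delta_rot":[0,0,0.84]},{"dp":[-0.38,-0.409,-0.02],"delta_rot":[0,0,0.94]},{"dp":[-0.42,-0.452,-0.02],"delta_rot":[0,0,1.04]},{"dp":[-0.44,-0.473,-0.02],"delta_rot":[0,0,1.10]}]' 1 30
cat > go.py <<'E'
from h import *
import sys
t=np.array(eval(sys.argv[1])); yaw=np.radians(-10.87)
o=status.get_obs(); M=R.from_rotvec(o["orientation"])
ey=np.array([np.cos(yaw),np.sin(yaw),0]); ez=np.array([0,0,-1.]); ex=np.cross(ey,ez)
T=R.from_matrix(np.stack([ex,ey,ez],1))
print(o["clock"],o["tcp_pos"].round(4) if hasattr(o["tcp_pos"],"round") else o["tcp_pos"],"dp",M.inv().apply(t-np.array(o["tcp_pos"])).round(4),"rot",(M.inv()*T).as_rotvec().round(4),"F",np.round(o["contact_force"],1),o["grip_width"],np.round(o["joints"],2))
E
python3 go.py "[0.525,-0.147,0.22]"
```

```text
clock: 1.75
tcp_pos: [0.4844, -0.0139, 0.2516]
orientation: [2.207, 2.235, 0.001]
contact_force: [0.3, 0.5, -0.1]
grip_width: 0.0855
gripper_force: 0.0
1.75 [ 0.4844 -0.0139  0.2516] dp [-0.1336  0.039   0.0317] rot [0.0009 0.0003 0.2021] F [ 0.3  0.5 -0.1] 0.08546050710973609 [-0.58  0.14  0.54  2.   -0.08  1.02  0.01]
```

```bash
python3 -m handwheel '[{"dp":[-0.03,0.009,0.007],"delta_rot":[0,0,0.05]},{"dp":[-0.07,0.02,0.016],"delta_rot":[0,0,0.12]},{"dp":[-0.11,0.032,0.026],"delta_rot":[0,0,0.18]},{"dp":[-0.1336,0.039,0.032],"delta_rot":[0,0,0.202]},{"dp":[-0.1336,0.039,0.032],"delta_rot":[0,0,0.202]},{"dp":[-0.1336,0.039,0.032],"delta_rot":[0,0,0.202]}]'
python3 go.py "[0.525,-0.147,0.109]"
python3 - <<'E'
from h import *
s=vision.grab_frame("side"); w=vision.grab_frame("wrist"); t=vision.grab_frame("top")
for n,f in (("s",s),("w",w),("t",t)): print(n,blobs(f,(0,120,50),(9,255,255),100))
cv2.imwrite("pics/w2.png",w["img"])
E
```

```text
clock: 2.5
tcp_pos: [0.5255, -0.1423, 0.2193]
orientation: [-2.414, -2.01, -0.0]
contact_force: [-0.1, 0.2, -0.2]
grip_width: 0.0857
gripper_force: 0.0
2.5 [ 0.5255 -0.1423  0.2193] dp [-0.0048  0.0005  0.1103] rot [-0.0004 -0.0005  0.0077] F [-0.1  0.2 -0.2] 0.08571544888902938 [-0.36  0.31  0.63  1.91 -0.22  0.98  0.19]
s [(272, [188.6, 270.2], [166, 262, 46, 19]), (189, [464.2, 291.9], [456, 283, 17, 20]), (235, [336.3, 294.5], [325, 287, 23, 16]), (416, [255.2, 312.8], [243, 303, 26, 21])]
w [(2263, [189.7, 93.3], [161, 63, 58, 61]), (295, [565.8, 196.9], [553, 189, 30, 15]), (1564, [320.1, 252.5], [294, 236, 54, 34]), (1455, [613.0, 260.9], [585, 242, 55, 39])]
t [(131, [446.7, 131.2], [439, 124, 15, 18]), (119, [631.0, 184.7], [622, 179, 18, 13]), (174, [418.8, 260.6], [412, 250, 15, 24]), (259, [336.2, 325.4], [323, 312, 27, 27]), (190, [226.2, 372.4], [223, 345, 12, 54]), (175, [241.1, 373.0], [236, 345, 9, 55])]
```

View pics/w2.png

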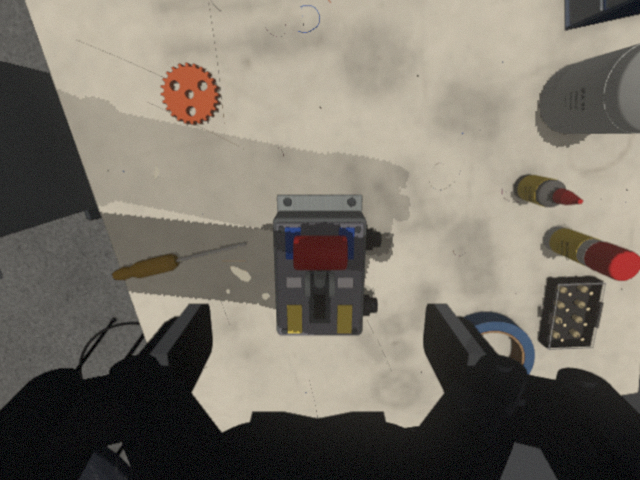

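The wrist view shows the red knob at (320,252), centred between the fingers and square to them.

```bash
python3 go.py "[0.525,-0.147,0.105]"
```

```text
2.65 [ 0.5256 -0.1419  0.2195] dp [-0.0052  0.0003  0.1145] rot [ 0.0002 -0.0008  0.0088] F [-0.2 -0.5  0.1] 0.08518470651683759 [-0.36  0.31  0.63  1.91 -0.22  0.98  0.19]
```

```bash
python3 -m handwheel '[{"dp":[-0.005,0,0.02],"delta_rot":[0,0,0.009]},{"dp":[-0.005,0,0.05],"delta_rot":[0,0,0.009]},{"dp":[-0.005,0,0.08],"delta_rot":[0,0,0.009]},{"dp":[-0.005,0,0.10],"delta_rot":[0,0,0.009]},{"dp":[-0.005,0,0.114],"delta_rot":[0,0,0.009]},{"dp":[-0.005,0,0.114],"delta_rot":[0,0,0.009]},{"dp":[-0.005,0,0.114],"delta_rot":[0,0,0.009]}]'
python3 go.py "[0.525,-0.147,0.105]"
```

```text
clock: 3.52
tcp_pos: [0.5252, -0.1481, 0.1061]
orientation: [2.423, 1.998, 0.001]
contact_force: [-0.2, 0.3, 0.1]
grip_width: 0.0852
gripper_force: 0.0
3.525 [ 0.5252 -0.1481  0.1061] dp [ 0.001  -0.0004  0.0011] rot [ 0.0013 -0.0002 -0.0021] F [-0.2  0.3  0.1] 0.08517893164839876 [-0.27  0.47  0.55  2.   -0.35  0.76  0.3 ]
```

Close at moderate force.

```bash
python3 -m handwheel '[{"dp":[0,0,0],"delta_rot":[0,0,0]},{"dp":[0,0,0],"delta_rot":[0,0,0]},{"dp":[0,0,0],"delta_rot":[0,0,0]},{"dp":[0,0,0],"delta_rot":[0,0,0]},{"dp":[0,0,0],"delta_rot":[0,0,0]},{"dp":[0,0,0],"delta_rot":[0,0,0]},{"dp":[0,0,0],"delta_rot":[0,0,0]},{"dp":[0,0,0],"delta_rot":[0,0,0]}]' 0 40
python3 go.py "[0.525,-0.147,0.105]"
python3 - <<'E'
from h import *
s=vision.grab_frame("side"); cv2.imwrite("pics/s3.png",cv2.resize(s["img"][200:420,240:480],None,fx=2.5,fy=2.5))
E
```

```text
clock: 4.53
tcp_pos: [0.526, -0.1481, 0.1059]
orientation: [2.422, 1.997, 0.003]
contact_force: [5.2, 0.4, 5.2]
grip_width: 0.0351
gripper_force: 44.6
4.525 [ 0.526  -0.1481  0.1059] dp [ 0.0009 -0.0012  0.0009] rot [ 0.0025 -0.0001 -0.002 ] F [5.2 0.4 5.2] 0.0350889746501636 [-0.27  0.47  0.55  2.   -0.35  0.75  0.3 ]
```

View pics/s3.png

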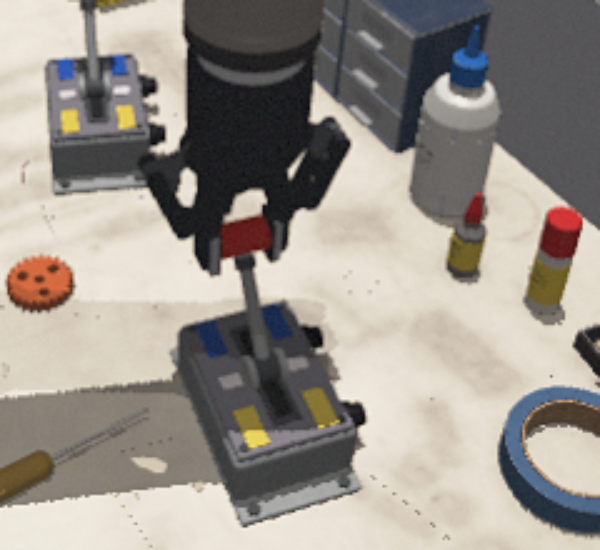

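The side view shows the pads on both flat ends of the red knob, with the lever still on the blue side. Next I swing it along the arc to centre.

```bash
python3 -m handwheel '[{"dp":[-0.005,0,-0.0035],"delta_rot":[0,0,0]},{"dp":[-0.0106,0,-0.0068],"delta_rot":[0,0,0]},{"dp":[-0.016,0,-0.0096],"delta_rot":[0,0,0]},{"dp":[-0.022,0,-0.012],"delta_rot":[0,0,0]},{"dp":[-0.0323,0,-0.0152],"delta_rot":[0,0,0]},{"dp":[-0.043,0,-0.0172],"delta_rot":[0,0,0]},{"dp":[-0.05,0,-0.0178],"delta_rot":[0,0,0]},{"dp":[-0.0535,0,-0.0178],"delta_rot":[0,0,0]},{"dp":[-0.0535,0,-0.0178],"delta_rot":[0,0,0]},{"dp":[-0.0535,0,-0.0178],"delta_rot":[0,0,0]},{"dp":[-0.0535,0,-0.0178],"delta_rot":[0,0,0]}]'
python3 - <<'E'
from h import *
o=status.get_obs(); p=o["tcp_pos"]-np.array([.5151,-.2001,0]); print("box y",p[:2]@[.1886,.982],"box x",p[:2]@[.982,-.1886],p[2],o["contact_force"],o["grip_width"],o["gripper_force"])
s=vision.grab_frame("side"); print(blobs(s,(0,120,50),(9,255,255),60)); cv2.imwrite("pics/s4.png",cv2.resize(s["img"][200:420,240:480],None,fx=2.5,fy=2.5))
E
```

```text
clock: 5.95
tcp_pos: [0.5165, -0.1995, 0.1233]
orientation: [2.422, 1.999, 0.004]
contact_force: [7.8, 1.6, 0.2]
grip_width: 0.0353
gripper_force: 40.7
box y 0.000876357239784461 box x 0.0012349881505254326 0.12332843622176527 [7.76040755 1.61129556 0.2241895 ] 0.03534651776139701 40.69445013999939
[(67, [193.3, 38.1], [188, 21, 12, 35]), (277, [188.3, 270.3], [166, 262, 46, 19]), (176, [464.3, 291.7], [457, 283, 16, 20]), (237, [350.0, 306.7], [340, 299, 21, 17]), (419, [255.3, 312.9], [243, 303, 26, 22])]
```

View pics/s4.png

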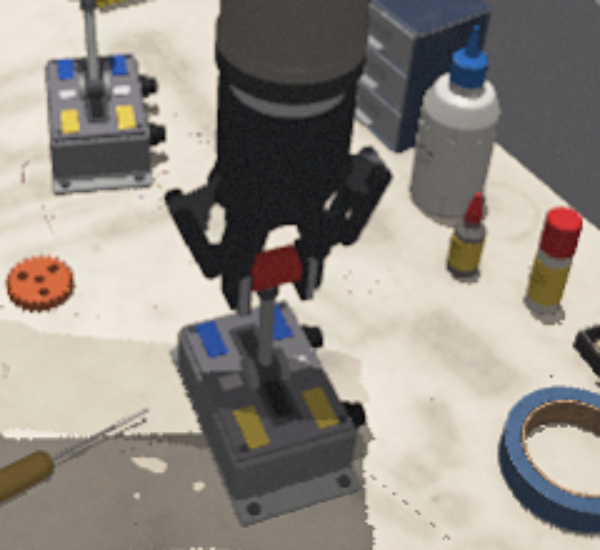

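The side view shows the lever upright, with the knob at (350,307) and still gripped. I'll hold it for more than two seconds.

```bash
Z='{"dp":[0,0,0],"delta_rot":[0,0,0]}'; python3 -m handwheel '[{"dp":[0,0,0],"delta_rot":[0,0,0]},{"dp":[0,0,0],"delta_rot":[0,0,0]},{"dp":[0,0,0],"delta_rot":[0,0,0]},{"dp":[0,0,0],"delta_rot":[0,0,0]},{"dp":[0,0,0],"delta_rot":[0,0,0]},{"dp":[0,0,0],"delta_rot":[0,0,0]},{"dp":[0,0,0],"delta_rot":[0,0,0]},{"dp":[0,0,0],"delta_rot":[0,0,0]},{"dp":[0,0,0],"delta_rot":[0,0,0]},{"dp":[0,0,0],"delta_rot":[0,0,0]},{"dp":[0,0,0],"delta_rot":[0,0,0]},{"dp":[0,0,0],"delta_rot":[0,0,0]}]'
python3 -m handwheel '[{"dp":[0,0,0],"delta_rot":[0,0,0]},{"dp":[0,0,0],"delta_rot":[0,0,0]},{"dp":[0,0,0],"delta_rot":[0,0,0]},{"dp":[0,0,0],"delta_rot":[0,0,0]},{"dp":[0,0,0],"delta_rot":[0,0,0]},{"dp":[0,0,0],"delta_rot":[0,0,0]},{"dp":[0,0,0],"delta_rot":[0,0,0]},{"dp":[0,0,0],"delta_rot":[0,0,0]}]'
python3 - <<'E'
from h import *
s=vision.grab_frame("side"); b=[x for x in blobs(s,(0,120,50),(9,255,255),60) if 300<x[1][0]<420][0]; print(b)
o,d=ray(s,*b[1]); n=np.array([.982,-.1886,0]); c=np.array([.5151,-.2001,0]); p=o+d*((c-o)@n)/(d@n)-c
print("box y",p[:2]@[.1886,.982],"z",p[2],"q",np.arctan2(-(p[:2]@[.1886,.982]),p[2]-.055))
E
```

```text
clock: 7.5
tcp_pos: [0.5165, -0.1995, 0.1234]
orientation: [2.422, 1.999, 0.004]
contact_force: [7.9, 1.3, 0.2]
grip_width: 0.0351
gripper_force: 40.7
clock: 8.5
tcp_pos: [0.5165, -0.1995, 0.1233]
orientation: [2.422, 1.999, 0.004]
contact_force: [8.2, 1.6, 0.4]
grip_width: 0.0357
gripper_force: 40.7
(242, [350.3, 306.8], [340, 299, 21, 17])
box y -0.004183826321483768 z 0.15598079692872358 q 0.04140821742973145
```

```bash
python3 -m handwheel '[{"dp":[-0.005,0,0.0001],"delta_rot":[0,0,0]},{"dp":[-0.0117,0,0.0007],"delta_rot":[0,0,0]},{"dp":[-0.0223,0,0.0026],"delta_rot":[0,0,0]},{"dp":[-0.0326,0,0.0058],"delta_rot":[0,0,0]},{"dp":[-0.040,0,0.009],"delta_rot":[0,0,0]},{"dp":[-0.046,0,0.0123],"delta_rot":[0,0,0]},{"dp":[-0.051,0,0.0155],"delta_rot":[0,0,0]},{"dp":[-0.0555,0,0.0184],"delta_rot":[0,0,0]},{"dp":[-0.0555,0,0.0184],"delta_rot":[0,0,0]},{"dp":[-0.0555,0,0.0184],"delta_rot":[0,0,0]},{"dp":[-0.0555,0,0.0184],"delta_rot":[0,0,0]}]'
python3 - <<'E'
from h import *
o=status.get_obs(); p=o["tcp_pos"]-np.array([.5151,-.2001,0]); print("box y",p[:2]@[.1886,.982],"box x",p[:2]@[.982,-.1886],p[2],o["contact_force"],o["grip_width"],o["gripper_force"])
s=vision.grab_frame("side"); b=[x for x in blobs(s,(0,120,50),(9,255,255),60) if 300<x[1][0]<420][0]; print(b)
o,d=ray(s,*b[1]); n=np.array([.982,-.1886,0]); c=np.array([.5151,-.2001,0]); p=o+d*((c-o)@n)/(d@n)-c
print("box y",p[:2]@[.1886,.982],"z",p[2],"q",np.arctan2(-(p[:2]@[.1886,.982]),p[2]-.055))
E
```

```text
clock: 9.93
tcp_pos: [0.5064, -0.2547, 0.1052]
orientation: [2.421, 1.997, 0.005]
contact_force: [8.4, -1.0, 1.4]
grip_width: 0.0354
gripper_force: 41.7
box y -0.055277898933883046 box x 0.0017200857746706326 0.1052296970449946 [ 8.38460914 -1.02469392  1.3817695 ] 0.03543100648394396 41.67864203453064
(209, [364.9, 337.4], [354, 328, 21, 19])
box y -0.06143535819443984 z 0.15055481234440915 q 0.5713912717610428
```

```bash
python3 -m handwheel '[{"dp":[-0.002,0,0.0015],"delta_rot":[0,0,0]},{"dp":[-0.003,0,0.0025],"delta_rot":[0,0,0]},{"dp":[-0.003,0,0.0025],"delta_rot":[0,0,0]},{"dp":[-0.003,0,0.0025],"delta_rot":[0,0,0]}]'
python3 -m handwheel '[{"dp":[0,0,0],"delta_rot":[0,0,0]},{"dp":[0,0,0],"delta_rot":[0,0,0]},{"dp":[0,0,0],"delta_rot":[0,0,0]},{"dp":[0,0,0],"delta_rot":[0,0,0]},{"dp":[0,0,0],"delta_rot":[0,0,0]},{"dp":[0,0,0],"delta_rot":[0,0,0]},{"dp":[0,0,0],"delta_rot":[0,0,0]},{"dp":[0,0,0],"delta_rot":[0,0,0]}]' 1
```

```text
clock: 10.48
tcp_pos: [0.5058, -0.2576, 0.103]
orientation: [2.421, 1.997, 0.005]
contact_force: [8.5, -0.6, 2.5]
grip_width: 0.0351
gripper_force: 41.9
clock: 11.48
tcp_pos: [0.5033, -0.258, 0.1022]
orientation: [-2.424, -1.998, -0.0]
contact_force: [0.2, 0.1, -0.6]
grip_width: 0.0853
gripper_force: 0.0
```

```bash
python3 -m handwheel '[{"dp":[0,0,-0.02],"delta_rot":[0,0,0]},{"dp":[0,0,-0.05],"delta_rot":[0,0,0]},{"dp":[0,0,-0.08],"delta_rot":[0,0,0]},{"dp":[0,0,-0.12],"delta_rot":[0,0,0]},{"dp":[0,0,-0.15],"delta_rot":[0,0,0]},{"dp":[0,0,-0.15],"delta_rot":[0,0,0]},{"dp":[0,0,-0.15],"delta_rot":[0,0,0]},{"dp":[0,0,-0.15],"delta_rot":[0,0,0]}]'
python3 - <<'E'
from h import *
s=vision.grab_frame("side"); b=[x for x in blobs(s,(0,120,50),(9,255,255),60) if 300<x[1][0]<420][0]; print(b)
w=vision.grab_frame("wrist"); bw=[x for x in blobs(w,(0,120,50),(9,255,255),300)]; print(bw)
bw=min(bw,key=lambda x:abs(x[1][0]-320))
p,g=cross(ray(s,*b[1]),ray(w,*bw[1])); print(p,g); p=p-[.5151,-.2001,0]
print("box y",p[:2]@[.1886,.982],"z",p[2],"q",np.arctan2(-(p[:2]@[.1886,.982]),p[2]-.055))
cv2.imwrite("pics/s5.png",cv2.resize(s["img"][200:420,240:480],None,fx=2.5,fy=2.5))
E
```

```text
clock: 12.48
tcp_pos: [0.5026, -0.2576, 0.251]
orientation: [-2.423, -1.997, 0.002]
contact_force: [0.2, 0.6, -0.6]
grip_width: 0.0856
gripper_force: 0.0
(364, [360.3, 339.3], [347, 330, 27, 21])
[(333, [568.9, 46.1], [556, 39, 31, 18]), (1415, [616.1, 110.6], [590, 93, 50, 34]), (1470, [322.1, 220.8], [297, 206, 50, 31])]
[ 0.50749058 -0.24698305  0.12948231] 0.0017335534472716545
box y -0.04747428990691027 z 0.12948231494036905 q 0.5674594759699745
```

View pics/s5.png

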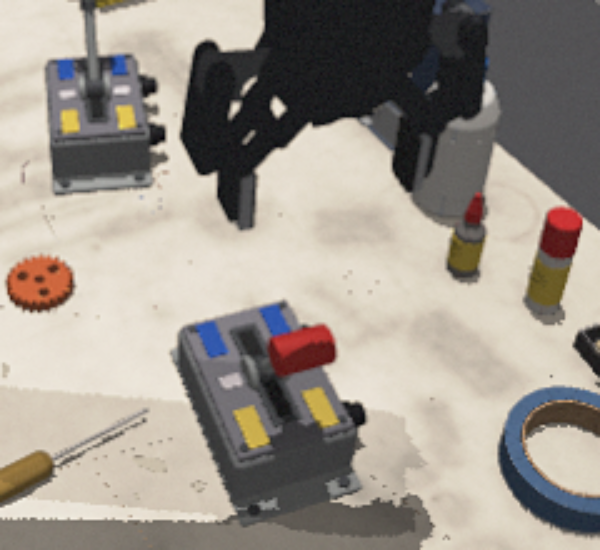

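The side view shows the lever over to the yellow side and released, with the knob at (360,339). Vision puts q near 0.57, so I'll press it against its stop with the shut fingers and watch the force.

```bash
python3 -m handwheel '[{"dp":[0.02,0,0],"delta_rot":[0,0,0]},{"dp":[0.05,0,0],"delta_rot":[0,0,0]},{"dp":[0.058,0,0],"delta_rot":[0,0,0]},{"dp":[0.058,0,0],"delta_rot":[0,0,0]},{"dp":[0.058,0,0],"delta_rot":[0,0,0]},{"dp":[0.058,0,0.03],"delta_rot":[0,0,0]},{"dp":[0.058,0,0.07],"delta_rot":[0,0,0]},{"dp":[0.058,0,0.11],"delta_rot":[0,0,0]},{"dp":[0.058,0,0.133],"delta_rot":[0,0,0]},{"dp":[0.058,0,0.133],"delta_rot":[0,0,0]},{"dp":[0.058,0,0.133],"delta_rot":[0,0,0]}]' 0 20
python3 -m handwheel '[{"dp":[-0.006,0,0],"delta_rot":[0,0,0]},{"dp":[-0.012,0,0],"delta_rot":[0,0,0]},{"dp":[-0.018,0,0],"delta_rot":[0,0,0]},{"dp":[-0.022,0,0],"delta_rot":[0,0,0]},{"dp":[-0.025,0,0],"delta_rot":[0,0,0]},{"dp":[-0.025,0,0],"delta_rot":[0,0,0]}]'
python3 - <<'E'
from h import *
o=status.get_obs(); p=o["tcp_pos"]-np.array([.5151,-.2001,0]); print("box y",p[:2]@[.1886,.982],"box x",p[:2]@[.982,-.1886],o["contact_force"])
E
```

```text
clock: 13.95
tcp_pos: [0.5148, -0.2022, 0.1202]
orientation: [2.424, 1.996, 0.001]
contact_force: [0.1, 0.1, 0.4]
grip_width: -0.0001
gripper_force: 0.0
clock: 14.7
tcp_pos: [0.5095, -0.2257, 0.1191]
orientation: [-2.424, -1.998, 0.0]
contact_force: [0.5, 1.7, 0.5]
grip_width: 0.0001
gripper_force: 0.2
box y -0.02615717381674683 box x -0.000663346618356235 [0.54469133 1.66328563 0.49209908]
```

```bash
for i in 1; do python3 -m handwheel '[{"dp":[-0.002,0,0.0005],"delta_rot":[0,0,0]},{"dp":[-0.004,0,0.001],"delta_rot":[0,0,0]},{"dp":[-0.004,0,0.001],"delta_rot":[0,0,0]},{"dp":[-0.004,0,0.001],"delta_rot":[0,0,0]}]'; done
python3 -m handwheel '[{"dp":[-0.002,0,0.001],"delta_rot":[0,0,0]},{"dp":[-0.003,0,0.001],"delta_rot":[0,0,0]},{"dp":[-0.003,0,0.001],"delta_rot":[0,0,0]},{"dp":[-0.003,0,0.001],"delta_rot":[0,0,0]}]'
```

```text
clock: 15.2
tcp_pos: [0.509, -0.2289, 0.1182]
orientation: [-2.423, -1.999, -0.001]
contact_force: [0.6, 4.5, 1.5]
grip_width: 0.0002
gripper_force: 2.2
clock: 15.7
tcp_pos: [0.5091, -0.2293, 0.1177]
orientation: [-2.419, -1.999, -0.005]
contact_force: [-0.9, 11.5, 10.2]
grip_width: -0.0002
gripper_force: 7.8
```

The force rose to 11 N and the tool stopped advancing, so the lever is at its stop. Now I back off, lift and check.

```bash
python3 -m handwheel '[{"dp":[0.008,0,0],"delta_rot":[0,0,0]},{"dp":[0.025,0,0],"delta_rot":[0,0,0]},{"dp":[0.03,0,-0.03],"delta_rot":[0,0,0]},{"dp":[0.03,0,-0.08],"delta_rot":[0,0,0]},{"dp":[0.03,0,-0.13],"delta_rot":[0,0,0]},{"dp":[0.03,0,-0.14],"delta_rot":[0,0,0]},{"dp":[0.03,0,-0.14],"delta_rot":[0,0,0]},{"dp":[0.03,0,-0.14],"delta_rot":[0,0,0]},{"dp":[0.03,0,-0.14],"delta_rot":[0,0,0]}]'
python3 - <<'E'
from h import *
s=vision.grab_frame("side"); b=[x for x in blobs(s,(0,120,50),(9,255,255),60) if 300<x[1][0]<420][0]; print(b)
w=vision.grab_frame("wrist"); bw=[x for x in blobs(w,(0,120,50),(9,255,255),300)]
bw=min(bw,key=lambda x:abs(x[1][0]-320)); print(bw)
p,g=cross(ray(s,*b[1]),ray(w,*bw[1])); print(p,g); p=p-[.5151,-.2001,0]
print("box y",p[:2]@[.1886,.982],"z",p[2],"q",np.arctan2(-(p[:2]@[.1886,.982]),p[2]-.055),np.abs(status.get_obs()["qvel"]).max())
E
```

```text
clock: 16.82
tcp_pos: [0.5132, -0.2028, 0.2558]
orientation: [-2.423, -1.997, 0.003]
contact_force: [-0.3, 0.5, -0.4]
grip_width: -0.0001
gripper_force: 0.0
(369, [361.7, 344.3], [349, 335, 27, 21])
(596, [324.3, 285.8], [300, 277, 44, 25])
[ 0.50887397 -0.2502549   0.12072668] 0.0021829999874303243
box y -0.05042634124416932 z 0.12072667957094543 q 0.6544265119373992 0.006561697499214581
```

The knob moved further over and now reads q ≈ 0.65, at the stop. The robot is clear of everything.

```bash
python3 -c "
from bench import r
print(r.hand_in())"
```

```text
the job is handed in; nothing more can be done
None
```

I held the red lever at centre off for more than two seconds, pressed it fully over to its yellow stop (q ≈ 0.65 rad by camera) and let go; the black switch was not touched, and the job is handed in at about 17 s, with no verdict returned.

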